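# Hold a sword hygrometer in the reference chamber

### The job

Check the flat-bladed hygrometer probe in the reference-humidity chamber. One end of the chamber's lid has popped up on its two sprung latches: first press that end down until the lid snaps in and lies level on the box all round. Then take the probe out of its rest by the handle, lower its blade gently through the slot in the lid until the tip is at least halfway down inside the chamber, and finish still holding it there: the tip must never touch the chamber's floor or walls, the handle stays clear of the lid, and the lid stays level; leave the beaker, dish and vials alone.

Things in the scene. Friction and masses are not known exactly. Their poses are not given: they have to be found in the camera images.
- chamber: Fixed clear-walled box, 160 x 120 mm outside, walls 5 mm, on a 172 x 132 mm grey base; origin under its centre on the worktop, x along its long side. Inner floor at z = 10 mm (a flat cartridge 9 mm high lies on it, 9 mm to 61 mm from the centre in -x), rim at z = 88 mm. Two black latch housings on the -x wall, to x = -96 mm, below the rim.
- lid: Loose aluminium lid, 166 x 126 x 5 mm, 0.25 kg, its plug skirt (18 mm deep) in the box with 1.5 mm play a side. Origin mid underside (z = 88 mm seated), axes as the chamber's. At first its -x end stands about 11 mm high on two sprung bolts; pressed there with about 5 to 15 N it snaps past them and stays. A rubber plug, 24 mm wide, 11 mm high, stands on it at x = -28, y = 34 mm.
- lid_front (a point): Middle of the raised end of the lid, on its top face, 15 mm in from the -x edge (lid frame -68, 0, 5 mm): the place to press. 93 mm above the worktop when the lid is seated. Axes as the lid's.
- lid_slot (a point): Centre of the slot's mouth, on top of the black collar (30 x 48 mm, 6 mm high; lid frame 20, 0, 11 mm). Slot 8 mm along the lid's x by 26 mm along its y, 11 mm deep, sharp-edged; 99 mm above the worktop when the lid is seated. Axes as the lid's.
- rest: Fixed bench rest for the probe, 112 mm high: grey base 90 x 96 mm, two steel posts, and a top plate 56 x 80 mm with a wide slot (10 x 28 mm) in which the probe's blade hangs. Origin under its centre on the worktop, z up.
- probe: Loose cordless hygrometer, 0.16 kg, upright in the rest: white handle 24 (x) x 40 (y) x 68 mm (z), dark display near its top; under it a steel blade 6 (x) x 24 (y) x 95 mm, the last 8 mm narrowing to 3 x 19 mm. Origin mid underside of the handle (112 mm above the worktop at first), z up. Grip from above across the 24 mm (closing along its x).
- probe_tip (a point): Middle of the blade's lower end, 95 mm below the probe's origin. Axes as the probe's.
- beaker: Empty beaker, about 80 x 86 x 105 mm, standing loose; leave alone. Origin under its centre.
- dish: Petri dish, 93 mm wide, 15 mm high, loose; leave alone. Origin under its centre.
- vial_l: Small vial, 27 x 27 x 64 mm, standing loose; leave alone. Origin under its centre.
- vial_m: Second small vial, 27 x 27 x 64 mm, standing loose; leave alone. Origin under its centre.

How it is judged:
On the way, in this order (a step that is already met when the one before it is completed fails the run):
1. the lid is pressed in and lies level on the box (angle between lid's own z axis and vertical below 0.018 rad and z of lid in the frame of chamber below 0.0895 m), for 0.2 s.
2. the blade has passed through the slot, at least halfway down the chamber (horizontal distance between probe_tip and lid_slot below 0.008 m and z of probe_tip in the frame of chamber below 0.053 m), for 0.2 s.
At the end, for the whole second after the job is handed in: Lid level on the box (tilt < 0.018 rad, < 1.5 mm off the rim); gripper holds the still probe: tip < 8 mm from the slot's centre in plan, blade < 0.08 rad off square to the lid, tip 12 to 53 mm above the worktop, handle > 2 mm above the collar, probe not touching the box (all of step 1 and all of step 2 and angle between the z axis of probe and the z axis of lid, either way round below 0.08 rad and z of probe_tip in the frame of chamber above 0.012 m and z of probe in the frame of lid_slot above 0.002 m and contact force between probe and chamber below 0.3 N and contact force between the fingers and probe above 2 N and linear speed of probe below 0.02 m/s); the arm keeps its last pose, push and grip.
It fails at once if the probe knocks against the chamber's floor, walls or base (contact force between probe and chamber above 2 N).
It fails at once if the blade is forced against the lid (contact force between probe and lid above 30 N).
It fails at once if a bystander is disturbed (distance of any of beaker, dish, vial_l, vial_m from where it was at the start of the episode above 0.02 m).
It also fails if it takes over 64 s, if anything falls off the work surface, if the arm or the gripper's body presses on something with over 40 N, if the wrist force passes 120 N, or if a joint passes its speed limit or range.

### The arm

A 6-joint arm with a two-finger parallel gripper is mounted at the origin on a cart in front of the work surface, level with it; the furniture and walls round the work are solid. World frame = base frame: x ahead of the robot, y to its left, z up, the work surface at z = 0. Lengths are in m, angles in rad, forces in N, time in s.
With the tool pointing down it reaches from about 0.275 to 1 m from the base axis. Payload 8.4 kg.
Tool frame: the origin (TCP) lies at the very end of the fingers, on their centre line; the grasp point (between the pads) lies grip_depth behind it (grip_depth is the distance from the TCP to the grasp point, in m); z points along the fingers, y is the line along which they close (so a half turn about z gives the same grasp; the last joint's range is limited). The gripper opens to 85 mm and grips with 20 to 120 N. Pads are 22 mm wide; open, the fingers measure 114 mm over their backs; the gripper's body (76 mm by 85 mm) begins 54 mm behind the grasp point. The pads swing forward as they close: fully open they stand 13 mm farther back than shut.
Start: joints at [1.203, 0.353, 1.633, -0, 1.155, -0.002], TCP at [0.224, 0.584, 0.231] pointing down, gripper open.
Joint ranges: [-2.63, 2.63], [-0.92, 2.1], [0.06, 2.66], [-1.3, 4.44], [0, 2.69], [-3.02, 3.02]. Speed limits (rad/s): [2.22, 2.22, 2.79, 3.14, 3.14, 3.14].

### API

Orientations are given as a unit quaternion [w, x, y, z].
In Python, from workcell import move_pose, movel, goto_joints, ungrasp, gripper_close, sleep, inverse_kinematics, grab_frame, Unreachable, finish_job, outline_of, pinpoint, read_time_s, read_q, read_dq, read_joint_efforts, read_eef_pos, read_tool_rot, read_force, read_wrist_torque, read_grip_width, read_grasp_force, grip_depth gives the robot as it stands. The module is installed in compiled form; this text tells all that it offers. Calls block until the motion is done:
- move_pose(position, orientation): joint-space move of the TCP to a pose.
- movel(position, rotation=None, speed=0.15): straight line of the TCP; rotation=None keeps the orientation; speed is the mean speed in m/s.
- goto_joints(angles): joint-space move.
- ungrasp() and gripper_close(): open the fingers fully, or close them until they stop; the grip force is fixed at half the most.
- sleep(seconds).
- inverse_kinematics(position, orientation): joint angles nearest the present ones, or None.
- grab_frame(name): name is "scene" or "top" or "wrist"; returns a dict with "img" (480x640x3 uint8, red, green, blue), "vertical_fov" (degrees; the focal length in pixels is half the picture's height over the tangent of half this angle, whatever the lens; pixels are square), "cx", "cy" (the principal point, pixels), "world_from_camera" (4x4, takes a point from camera to world coordinates). Camera axes: x right, y up, looking along -z (the intrinsics and any distortion apply to the point x, -y, -z); pixel columns grow to the right and rows downward; lengths in m; the calibration is good to about 2 mm. A picture is of the moment at which its call begins. There is no depth.
A pose or a line that the arm cannot do raises Unreachable and nothing moves.
- finish_job(): hands the job in; it is judged then, once.
Trained networks look in the newest picture that a camera, given by its name, has taken for a name from the list of things; names that differ only in an ending like _2 or _b are one class to them, and where a whole thing is asked for, a point or a joint stands for the part that bears it (a point fixed in the world has none). Each returns a list of dicts, best first, with "p" (0 to 1); they miss things now and then, are a little off and sometimes report something else, mostly with a low value. They report only what shows in the picture. A call takes as long as a camera call.
- outline_of(label, camera): "region" (480x640 bool, what is visible of it) and "point" ([row, column] as shares, 0 to 1, of the picture: columns of its width, rows of its height, amid what is visible of it).
- pinpoint(label, camera): "point" ([row, column] as shares, 0 to 1, of the picture: columns of its width, rows of its height: a listed point, or the origin of a listed thing).
Readings, each from a call of its own:
- read_time_s(): time.
- read_q(): joint angles.
- read_dq(): joint speeds.
- read_joint_efforts(): joint torques, N m.
- read_eef_pos(): TCP position.
- read_tool_rot(): TCP orientation.
- read_force(): force on the tool from outside, world axes, zero at the start.
- read_wrist_torque(): the same for the moment, N m.
- read_grip_width(): finger opening in m.
- read_grasp_force(): force on a finger pad.
Only numpy, scipy, OpenCV 4.12 (cv2) and the standard library are available. Lean on these libraries where they do the work, as an engineer would, in place of code of your own. Each camera call takes 0.05 s, during which the arm holds its last target. There are 200 camera calls.

## Working session

There is one attempt and no reset: what is moved stays moved. The work goes in short steps, each a Python script; the robot and the scene stay as the last script left them, time stands still between calls to the robot, and variables do not carry over. Pictures are saved under pics/ and viewed, at most 10 in all, crops included, and the job is handed in when it is done.

```bash
mkdir -p pics; cat > h.py <<'E'
import numpy as np, cv2
from workcell import *
def snap(n,f=None):
    d=grab_frame(n)
    if f: cv2.imwrite('pics/'+f,d['img'][:,:,::-1])
    return d
def ray(d,pt):
    h,w=480,640; f=h/2/np.tan(np.radians(d['vertical_fov'])/2)
    r,c=pt[0]*h,pt[1]*w; T=np.array(d['world_from_camera'])
    v=T[:3,:3]@np.array([(c-d['cx'])/f,-(r-d['cy'])/f,-1]); return T[:3,3],v/np.linalg.norm(v)
def atz(d,pt,z):
    o,v=ray(d,pt); return o+v*(z-o[2])/v[2]
def tri(rs):
    A=sum(np.eye(3)-np.outer(v,v) for o,v in rs); b=sum((np.eye(3)-np.outer(v,v))@o for o,v in rs); return np.linalg.solve(A,b)
def proj(d,p):
    T=np.array(d['world_from_camera']); q=T[:3,:3].T@(np.array(p)-T[:3,3]); f=240/np.tan(np.radians(d['vertical_fov'])/2)
    return np.array([d['cx']+f*q[0]/-q[2], d['cy']-f*q[1]/-q[2]])
E
python3 - <<'E'
from h import *
print(grip_depth,read_tool_rot(),read_time_s())
D={c:snap(c,c+'0.png') for c in('scene','top','wrist')}
for c,d in D.items(): print(c,d['vertical_fov'],d['cx'],d['cy'],np.round(d['world_from_camera'],3).tolist(),[k for k in d if k!='img'], d.get('distortion'))
Z=dict(chamber=0,lid=.093,lid_front=.103,lid_slot=.1,rest=0,probe=.112,probe_tip=.017,beaker=0,dish=0,vial_l=0,vial_m=0)
for n,z in Z.items():
    rs=[]
    for c,d in D.items():
        for r in pinpoint(n,c)[:2]:
            print(n,c,round(r['p'],2),np.round(np.array(r['point'])*[480,640],1),np.round(atz(d,r['point'],z),4))
E
```

```text
0.0187 [-1.17566691e-04  1.81861654e-01  9.83323879e-01 -6.88621639e-04] 0.0
scene 55.23111930500766 319.7771587709831 246.7752561057047 [[0.641, 0.522, -0.562, -0.037], [-0.767, 0.449, -0.458, -0.522], [0.013, 0.725, 0.689, 0.838], [0.0, 0.0, 0.0, 1.0]] ['vertical_fov', 'cx', 'cy', 'world_from_camera'] None
top 55.29456105512585 316.78482800213123 243.02357146712149 [[0.001, 0.987, -0.158, 0.398], [-1.0, 0.004, 0.018, -0.0], [0.018, 0.158, 0.987, 1.328], [0.0, 0.0, 0.0, 1.0]] ['vertical_fov', 'cx', 'cy', 'world_from_camera'] None
wrist 71.46670516910207 325.9958624263666 242.19349422498934 [[0.358, -0.897, -0.258, 0.157], [0.934, 0.343, 0.1, 0.608], [-0.001, -0.277, 0.961, 0.374], [0.0, 0.0, 0.0, 1.0]] ['vertical_fov', 'cx', 'cy', 'world_from_camera'] None
chamber scene 0.56 [333.1 370.5] [ 0.5071 -0.2285  0.    ]
chamber top 0.69 [282.  387.3] [ 0.4967 -0.2294  0.    ]
lid scene 0.81 [302.8 376.4] [ 0.5178 -0.2258  0.093 ]
lid top 0.93 [278.1 395.2] [ 0.5004 -0.2349  0.093 ]
lid_front scene 0.78 [327.4 366.2] [ 0.4459 -0.2503  0.103 ]
lid_front top 0.89 [298.8 403.3] [ 0.4444 -0.25
[... 394 characters left out ...]
cene 0.63 [280.4 415.2] [ 0.7082 -0.2212  0.    ]
beaker top 0.77 [213.  382.6] [ 0.7019 -0.22    0.    ]
dish scene 0.55 [344.  465.2] [ 0.6176 -0.4027  0.    ]
dish scene 0.53 [213.6 200.6] [0.531  0.3818 0.    ]
dish top 0.55 [237.9 444.4] [ 0.6275 -0.4017  0.    ]
vial_l scene 0.56 [224.3 183.1] [0.4693 0.3817 0.    ]
vial_l scene 0.46 [211.1 198.4] [0.5342 0.3953 0.    ]
vial_l top 0.67 [292.7 177.1] [0.4646 0.3766 0.    ]
vial_l top 0.41 [266.6 173.5] [0.5398 0.3906 0.    ]
vial_m scene 0.56 [224.3 183.1] [0.4693 0.3817 0.    ]
vial_m scene 0.46 [211.1 198.4] [0.5342 0.3953 0.    ]
vial_m top 0.67 [292.7 177.1] [0.4646 0.3766 0.    ]
vial_m top 0.41 [266.6 173.5] [0.5398 0.3906 0.    ]
```

View pics/scene0.png

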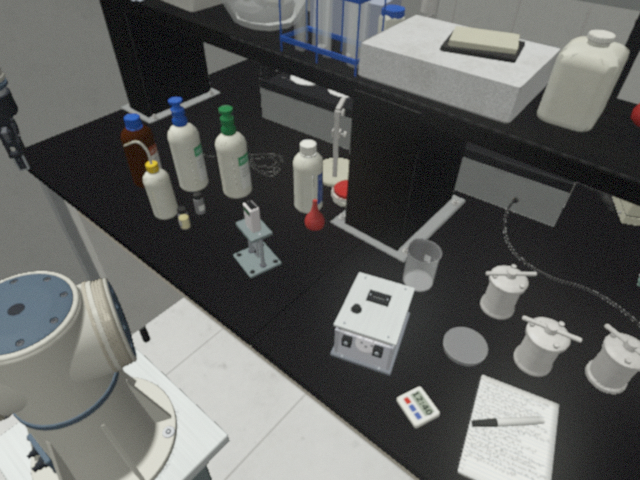

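View pics/top0.png

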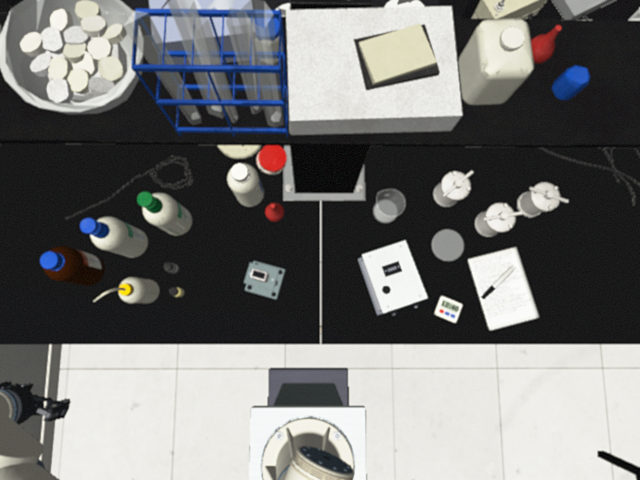

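The scene view shows the chamber at about (375,310), the probe in its rest at (253,225), and the beaker, dish and vials well away from both. Next I'll take wrist close-ups of the probe and then the chamber.

```bash
cat >> h.py <<'E'
from scipy.spatial.transform import Rotation as Ro
def down(a):
    R=np.array([[-np.sin(a),np.cos(a),0],[np.cos(a),np.sin(a),0],[0,0,-1.]])
    q=Ro.from_matrix(R).as_quat(); return np.array([q[3],*q[:3]])
def look(names,Z,cam='wrist',f=None,pr=True):
    d=snap(cam,f); out={}
    for n in names:
        for r in pinpoint(n,cam)[:1]:
            out[n]=ray(d,r['point']),atz(d,r['point'],Z[n])
            if pr: print(n,cam,round(r['p'],2),np.round(np.array(r['point'])*[480,640],1),np.round(out[n][1],4))
    return d,out
E
python3 - <<'E'
from h import *
Z=dict(chamber=0,lid=.093,lid_front=.103,lid_slot=.1,rest=0,probe=.112,probe_tip=.017)
movel([.224,.584,.33],speed=.25)
move_pose([.50,.122,.32],down(np.radians(0)))
d,o=look(['rest','probe'],Z,f='w1.png')
gripper_close()
move_pose([.49,-.235,.28],down(np.radians(18)))
d,o=look(['chamber','lid','lid_front','lid_slot'],Z,f='w2.png')
print(read_time_s(),read_q())
E
```

```text
rest wrist 0.95 [196.4 330.9] [0.5061 0.1251 0.    ]
probe wrist 0.77 [210.4 327. ] [0.5004 0.1264 0.112 ]
lid wrist 0.81 [221.1 342.3] [ 0.5063 -0.2325  0.093 ]
lid_front wrist 0.73 [224.7 276. ] [ 0.4443 -0.2541  0.103 ]
lid_slot wrist 0.63 [225.8 365.9] [ 0.5294 -0.2284  0.1   ]
6.8 [-4.48501153e-01  1.80452068e-01  1.75297571e+00  8.64592860e-05
  1.20795029e+00 -7.63841219e-01]
```

View pics/w1.png

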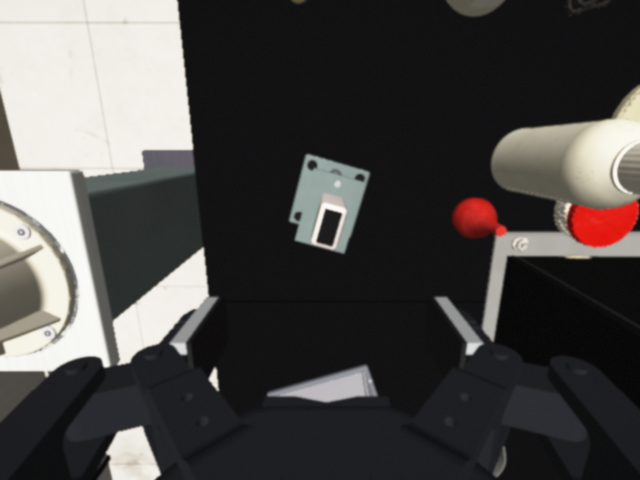

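View pics/w2.png

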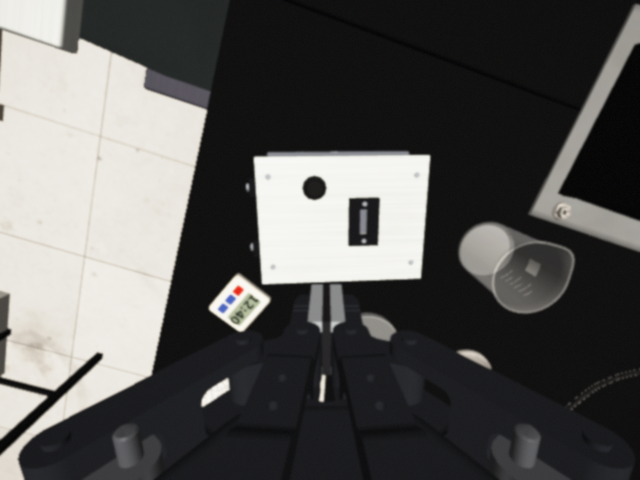

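w1: probe handle top spans roughly (311–348, 200–250), with a yaw near -12°. w2: the lid is aligned with the tool at about 18°, its collar is at (364,222) and the raised end is on the left. I'll press lid_front now.

```bash
python3 - <<'E'
from h import *
q=down(np.radians(18)); x,y=.4445,-.2537
move_pose([x,y,.16],q)
movel([x,y,.110],speed=.1)
z=.108
f0=np.array(read_force()); print(f0)
while z>.0900:
    movel([x,y,z],speed=.03); f=np.array(read_force())-f0
    print(round(z,4),np.round(read_eef_pos()[2],4),np.round(f,1))
    if abs(f[2])>22 : break
    z-=.0015
movel([x,y,.20],speed=.25)
move_pose([.49,-.255,.28],q)
Z=dict(lid=.088,lid_front=.093,lid_slot=.099)
look(Z,Z,f='w3.png'); look(Z,Z,'scene',f='s3.png'); look(Z,Z,'top')
print(read_time_s())
E
```

```text
[0.2204825  0.78847419 0.29353879]
0.108 0.1084 [-0.2 -0.3  0.5]
0.1065 0.1065 [-0.  -0.6 -0.2]
0.105 0.1049 [-0.8 -1.1 -0.3]
0.1035 0.1037 [-1.8 -0.5  3.4]
0.102 0.1023 [-2.1 -1.9  5.3]
0.1005 0.1009 [-3.  -2.2  7.5]
0.099 0.099 [-2.1 -1.6  1.6]
0.0975 0.0973 [ 0.2 -0.6  0.4]
0.096 0.0958 [-0.3 -0.4 -0.5]
0.0945 0.0944 [-0.3 -2.  -0.2]
0.093 0.0931 [-1.1 -0.1  4. ]
0.0915 0.093 [-6.3  2.8 23.9]
lid wrist 0.55 [198.3 345.9] [ 0.5022 -0.2303  0.088 ]
lid_front wrist 0.56 [200.6 277.9] [ 0.4383 -0.2527  0.093 ]
lid_slot wrist 0.81 [205.4 371.7] [ 0.5273 -0.2277  0.099 ]
lid scene 0.66 [305.2 374.9] [ 0.5142 -0.2252  0.088 ]
lid_front scene 0.62 [331.5 367. ] [ 0.4454 -0.2535  0.093 ]
lid_slot scene 0.89 [297.9 379. ] [ 0.5278 -0.2248  0.099 ]
lid top 0.69 [273.5 392.7] [ 0.5133 -0.2294  0.088 ]
lid_front top 0.89 [299.5 400.4] [ 0.4429 -0.2474  0.093 ]
lid_slot top 0.69 [272.3 391.8] [ 0.5155 -0.225   0.099 ]
12.675
```

View pics/w3.png

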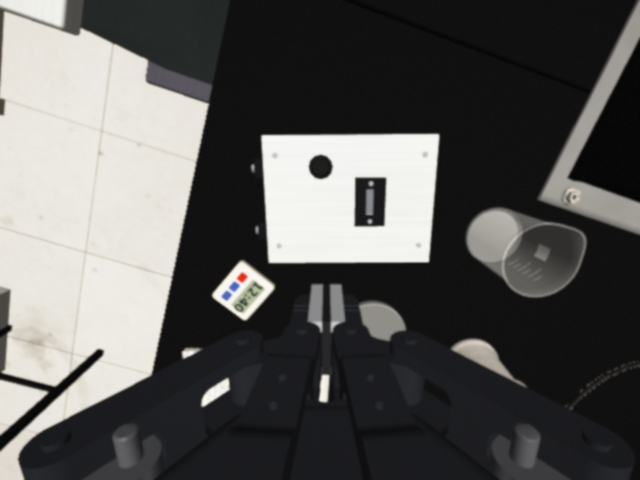

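w3 shows the lid seated and square, with the collar at (370,202). I'll now measure the lid and slot pose accurately from two opposite yaws, so that any wrist-camera bias cancels.

```bash
cat >> h.py <<'E'
def rect(d,mask,z):
    c=max(cv2.findContours(mask.astype(np.uint8),cv2.RETR_EXTERNAL,cv2.CHAIN_APPROX_NONE)[0],key=cv2.contourArea)[:,0]
    P=np.array([atz(d,((v+.0)/480,(u+.0)/640),z)[:2] for u,v in c])
    (cx,cy),(w,h),a=cv2.minAreaRect((P*1e4).astype(np.float32)); return np.array([cx,cy])/1e4,np.array([w,h])/1e4,a,c
def lidmeas(cam='wrist',f=None):
    d=snap(cam,f); m=outline_of('lid',cam)[0]['region'].astype(np.uint8)
    g=cv2.cvtColor(d['img'],cv2.COLOR_RGB2GRAY); m2=cv2.dilate(m,np.ones((9,9)))
    b=cv2.morphologyEx(((g>110)&(m2>0)).astype(np.uint8),cv2.MORPH_OPEN,np.ones((5,5)))
    C,s,a,c=rect(d,b,.093); print('lid',np.round(C,4),np.round(s,4),round(a,2))
    full=np.zeros_like(b); cv2.fillPoly(full,[c.astype(np.int32)],1); full=cv2.erode(full,np.ones((7,7)))
    k=cv2.morphologyEx(((g<90)&(full>0)).astype(np.uint8),cv2.MORPH_CLOSE,np.ones((9,9)))
    K,s2,a2,_=rect(d,k,.099); print('collar',np.round(K,4),np.round(s2,4),round(a2,2))
    for r in pinpoint('lid_slot',cam)[:1]: print('slot',np.round(atz(d,r['point'],.099),4),round(r['p'],2))
E
python3 - <<'E'
from h import *
lidmeas('wrist','w4a.png')
a=np.radians(198)
move_pose([.56,-.205,.28],down(a))
lidmeas('wrist','w4.png')
lidmeas('top');lidmeas('scene')
print(read_time_s())
E
```

```text
lid [ 0.5056 -0.2318] [0.1685 0.128 ] 18.4
collar [ 0.5242 -0.2252] [0.0282 0.0452] 18.16
slot [ 0.5262 -0.2255  0.099 ] 0.79
lid [ 0.5054 -0.2318] [0.1684 0.129 ] 18.41
collar [ 0.5244 -0.2257] [0.0276 0.046 ] 19.25
slot [ 0.5213 -0.2245  0.099 ] 0.83
lid [ 0.5022 -0.2744] [0.1003 0.0832] 71.64
collar [ 0.5218 -0.246 ] [0.0027 0.0054] 88.43
slot [ 0.5158 -0.2203  0.099 ] 0.59
lid [ 0.508  -0.2331] [0.1964 0.1351] 18.48
collar [ 0.5235 -0.2254] [0.0283 0.0432] 17.74
slot [ 0.5313 -0.2184  0.099 ] 0.78
16.025
```

The lid centre from both views is (0.5055,-0.2318) at 18.4°. That puts the slot at (0.5245,-0.2255), and the collar measurement agrees. Next is the probe, measured the same way.

```bash
cat >> h.py <<'E'
def probemeas(z=.18,f=None):
    d=snap('wrist',f); m=outline_of('probe','wrist')[0]['region'].astype(np.uint8)
    g=cv2.cvtColor(d['img'],cv2.COLOR_RGB2GRAY)
    b=cv2.morphologyEx(((g>175)&(cv2.dilate(m,np.ones((9,9)))>0)).astype(np.uint8),cv2.MORPH_CLOSE,np.ones((5,5)))
    C,s,a,c=rect(d,b,z); print('probe',np.round(C,4),np.round(s,4),round(a,2)); return d,c
E
python3 - <<'E'
from h import *
ungrasp()
for k,a in enumerate((167.5,-12.5)):
    t=np.radians(a); p=np.array([.5005,.124])-.071*np.array([-np.sin(t),np.cos(t)])
    move_pose([*p,.30],down(t))
    d,c=probemeas(f='w%d.png'%(5+k))
    x,y=c.mean(0).astype(int); print(x,y)
    im=cv2.resize(d['img'][y-60:y+60,x-60:x+60,::-1],None,fx=3,fy=3,interpolation=2)
    cv2.drawContours(im,[((c-[x-60,y-60])*3+1)[:,None].astype(np.int32)],-1,(0,0,255),1)
    cv2.imwrite('pics/c%d.png'%k,im)
cv2.imwrite('pics/cc.png',np.hstack([cv2.imread('pics/c0.png'),cv2.imread('pics/c1.png')]))
print(read_time_s(),read_q())
E
```

```text
probe [0.5013 0.1249] [0.0468 0.0234] 74.93
324 146
probe [0.5013 0.1248] [0.0467 0.0233] 74.08
327 141
23.6167 [1.09315816e-01 7.17751311e-02 1.83440155e+00 1.03254217e-05
 1.23542522e+00 3.27009119e-01]
```

View pics/cc.png

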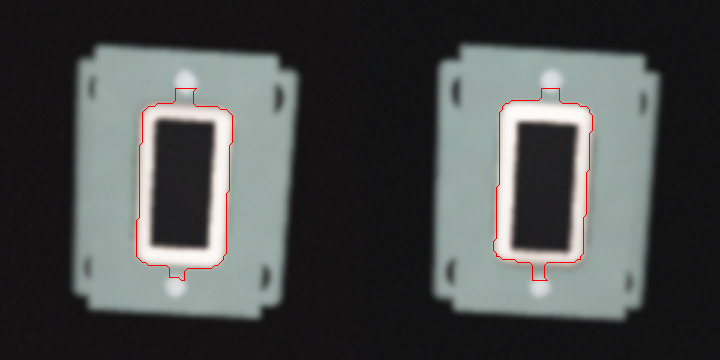

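The crops show the handle contour clearly. The centre matches in both views at (0.5013,0.1248), and the yaw is about -15°. I'll re-fit the yaw without the pins, then grasp.

```bash
python3 - <<'E'
from h import *
d=snap('wrist'); g=cv2.cvtColor(d['img'],cv2.COLOR_RGB2GRAY)
b=np.zeros_like(g); b[111:172,297:357]=(g[111:172,297:357]>190)
n,l,s,_=cv2.connectedComponentsWithStats(b); b=(l==1+np.argmax(s[1:,4]))
C,s,a,_=rect(d,b,.18); print(C,s,a)
w=a-90 if s[0]>s[1] else a
w=(w+90)%180-90; print('yaw',w)
t=np.radians(w if abs(w+15)<4 else -15.2); q=down(t)
move_pose([.5013,.1248,.25],q)
movel([.5013,.1248,.131],speed=.12)
gripper_close(); print(read_grip_width(),read_grasp_force(),read_force(),np.degrees(t))
movel([.5013,.1248,.151],speed=.06)
movel([.5013,.1248,.26],speed=.15)
print(read_grip_width(),read_grasp_force(),read_force(),read_wrist_torque(),read_time_s())
snap('scene','s7.png')
E
```

```text
[0.50135728 0.12551599] [0.03839858 0.02298675] 73.70718383789062
yaw -16.292816162109375
0.023399643146697333 58.6574524641037 [-0.62588947  0.36181664  3.7549399 ] -16.292816162109375
0.023210472232278772 59.45176184177399 [-0.74876964  0.15148576 -1.60087591] [ 0.01778737  0.03155679 -0.02552044] 27.1917
```

```bash
cat > ins.py <<'E'
from h import *
import sys
q=down(np.radians(18.4))
def insert(x,y,z0,z1,step=.003,lim=6):
    p=np.array([x,y]); z=z0; movel([*p,z0],q,speed=.1); sleep(.2); f0=np.array(read_force())
    while z>z1:
        z-=step; movel([*p,z],q,speed=.04); f=np.array(read_force())-f0
        print(round(z-.114,4),np.round(f,1),np.round(p,4))
        if np.linalg.norm(f)>lim: return False,p,z
        if np.hypot(*f[:2])>1.5 and z<.213: p=p+.0001*f[:2]
    return True,p,z
E
python3 - <<'E'
from ins import *
move_pose([.5245,-.2255,.26],q)
movel([.5245,-.2255,.222],q,speed=.12)
snap('wrist','w8.png')
d=snap('scene'); u,v=proj(d,[.5245,-.2255,.12]).astype(int)
cv2.imwrite('pics/s8.png',cv2.resize(d['img'][v-70:v+70,u-90:u+90,::-1],None,fx=4,fy=4,interpolation=2))
for n,z in(('probe_tip',.108),('lid_slot',.099)):
    for r in pinpoint(n,'scene')[:1]: print(n,r['p'],atz(d,r['point'],z))
print(read_time_s())
E
```

```text
probe_tip 0.77 [ 0.52412921 -0.2217719   0.108     ]
lid_slot 0.86 [ 0.52359347 -0.21866461  0.099     ]
29.225
```

View pics/s8.png

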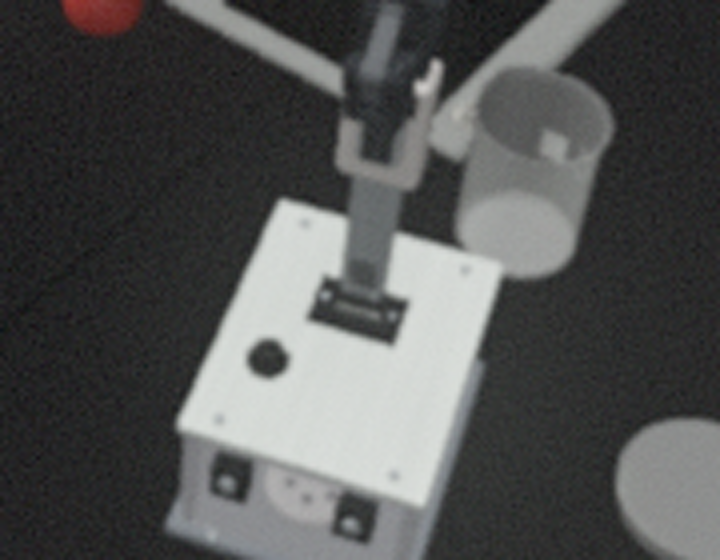

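View pics/w8.png

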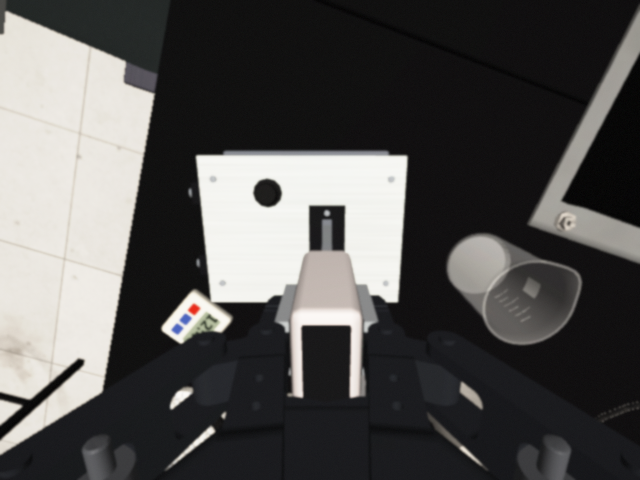

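In both views the blade hangs upright just above the collar. In the wrist picture the slot (327,235) lines up with the handle (327,300). Inserting with force guarding.

```bash
python3 - <<'E'
from ins import *
print(insert(.5245,-.2255,.219,.149),read_grip_width(),read_grasp_force(),read_time_s())
E
```

```text
0.102 [-0.5  0.9  0.4] [ 0.5245 -0.2255]
0.099 [ 0.4  0.2 -1. ] [ 0.5245 -0.2255]
0.096 [ 0.2  0.6 -0.7] [ 0.5245 -0.2255]
0.093 [ 0.8  0.9 -1. ] [ 0.5245 -0.2255]
0.09 [1.4 0.2 0.2] [ 0.5245 -0.2255]
0.087 [ 0.1  0.2 -0.2] [ 0.5245 -0.2255]
0.084 [0.9 0.3 0.1] [ 0.5245 -0.2255]
0.081 [ 0.2  0.3 -0.2] [ 0.5245 -0.2255]
0.078 [ 0.2 -0.  -0.6] [ 0.5245 -0.2255]
0.075 [ 0.2  1.  -0.9] [ 0.5245 -0.2255]
0.072 [0.3 0.7 0.1] [ 0.5245 -0.2255]
0.069 [ 0.1 -0.2 -0.9] [ 0.5245 -0.2255]
0.066 [-0.4  0.  -0.1] [ 0.5245 -0.2255]
0.063 [ 0.3  0.3 -0.1] [ 0.5245 -0.2255]
0.06 [0.4 0.2 0.3] [ 0.5245 -0.2255]
0.057 [0.8 0.4 0.2] [ 0.5245 -0.2255]
0.054 [ 1.1  1.  -0.4] [ 0.5245 -0.2255]
0.051 [ 0.3  0.9 -0.2] [ 0.5246 -0.2254]
0.048 [ 0.1  0.4 -0.5] [ 0.5246 -0.2254]
0.045 [0.6 0.3 0.3] [ 0.5246 -0.2254]
0.042 [-0.2  0.7 -0.5] [ 0.5246 -0.2254]
0.039 [ 0.7  0.8 -0.8] [ 0.5246 -0.2254]
0.036 [ 0.2 -0.1  0.4] [ 0.5246 -0.2254]
0.033 [-0.7  0.9 -0.3] [ 0.5246 -0.2254]
(True, array([ 0.52461185, -0.22539886]), 0.14699999999999994) 0.02366106197541788 59.40626800060272 35.675
```

```bash
python3 - <<'E'
from h import *
sleep(.5); d=snap('scene'); u,v=proj(d,[.5245,-.2255,.1]).astype(int)
cv2.imwrite('pics/s9.png',cv2.resize(d['img'][v-70:v+70,u-90:u+90,::-1],None,fx=4,fy=4,interpolation=2))
print(read_eef_pos(),read_force())
E
```

```text
[ 0.52460378 -0.22541157  0.14700301] [-1.03337387 -0.01010385 -2.26631255]
```

View pics/s9.png

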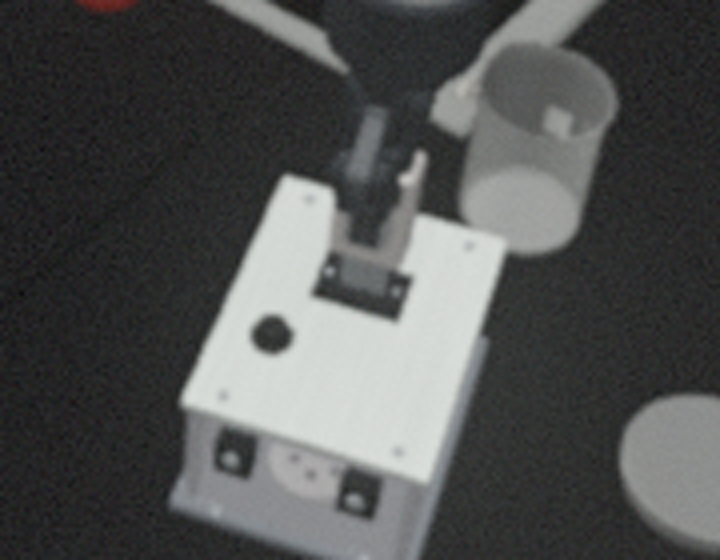

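The blade is in the slot at (365,275), the handle is clear of the collar, and the lid is level. Handing in.

```bash
python3 -c "
from h import *
print(finish_job())"
```

```text
the job is handed in; nothing more can be done
None
```

I handed the job in at about 36 s on the robot's clock: the lid is snapped in and looks level, and the gripper still holds the probe with its tip about 33 mm above the worktop (calculated from the arm's position) and the handle clear of the lid. I felt no contact while lowering the blade, but the hand-in returned no verdict.

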